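Stand a pine offcut in the drilling jig and screw it down

TASK

Get the standing pine offcut clamped in the aluminium drilling jig: slide it in through the jig's flared mouth, still standing on end, until it is fully home, flat against the back fence, then swing the hold-down arm round over it as far as it goes. Turn the black knurled knob on the arm clockwise until it stops tight, so that the screw's foot presses on the block, and let go. Leave the tin, the coupling and the carton beside the jig where they stand.

Things in the scene. Friction and masses are not known exactly. Their poses are not given: they have to be found in the camera images.
- jig: aluminium jig fixed to the bench. Origin on the bench under the middle of a fully home block; x horizontal into the slot, roughly away from the robot; y left, z up. Slot 44 mm wide between 12 mm cheeks, fence face at x +22.6 mm, open above and in front, no floor. Cheeks start at x -18 mm; flared lips widen the mouth to about 80 mm at x -44 mm. Lips 45 mm, the rest 74 mm high
- jig_home (a point): point in the slot, 40 mm above the bench, where the block's centre is when the block is fully home; axes as the jig's
- jig_mouth (a point): point at the front of the flared mouth, on the slot's middle line, 44 mm in front of jig_home, 40 mm above the bench
- block_centre (a point): centre of the pine offcut, about 120 g, 80 mm tall as it stands loose on end on the bench before the jig. Site y axis: upright, along the 80 mm. Site x axis: horizontal, across the 45 mm width (goes along the slot, either way round). Site z axis: horizontal, across the 38 mm width (goes across the slot)
- hold_arm (a joint): angle of the dark steel hold-down arm about its upright pivot: 0 = over the home block, at its stop; positive = swung out clockwise seen from above, to the left of the jig, up to 2.2. Turns stiffly (0.12 N m), stays where left. To close, push it anticlockwise seen from above
- swing_pivot (a point): pivot of the arm, 104 mm above the bench, 60 mm behind and 62 mm to the left of jig_home (jig axes). The post below is 22 mm thick; the boss has 15 mm radius, top at 120 mm
- bar_mid (a point): point in the middle of the arm bar, 40 mm from the pivot, 104 mm above the bench. The bar is 18 mm wide and 14 mm high, level (97 to 111 mm above the bench). The point's x axis runs along the arm from pivot to screw, z up
- knob_grip (a point): middle of the black knurled knob, an upright cylinder 36 mm across and 28 mm tall on the screw at the arm's end, 86 mm from the pivot; 134 mm above the bench with the screw fully up. The arm's top below it is 111 mm above the bench
- clamp_knob (a joint): turn of the knob: 0 = fully up, grows clockwise seen from above, stop at 2.8. Lowers screw and knob 2 mm a radian; the foot meets the top of a standing block at about 2.5 and presses harder up to the stop. Stays where left; takes about 0.1 N m
- clamp_screw: the screw with its round foot, 22 mm across, under the arm's end and the knob on top; origin on the screw axis at the arm's mid height when fully up; the foot's underside is 19 mm below the origin, 85 mm above the bench when fully up
- tin: loose tin of pipe cement, 66 mm across, 108 mm high, bystander to the right of the jig; origin at its underside
- coupling: loose tan pipe coupling, 51 mm across, 44 mm high, bystander to the right; origin at its underside
- clips: loose white carton, 61 x 110 x 53 mm high, bystander to the right; origin at its underside
- block: the same pine offcut; origin in the middle of one of its two 45 x 80 mm faces, 19 mm from block_centre; axes as block_centre's. Pushed in its lower half it slides upright on the bench; pushed near its top it tips
There are look-alikes about, which are no part of the job. What is shaped like the block but orange or purple is not meant.

How it is judged:
On the way, in this order (a step that is already met when the one before it is completed fails the run):
1. the block stands upright in the slot, fully home against the fence (with the arm still swung out) (x of block_centre in the frame of jig between -0.004 and 0.004 m and y of block_centre in the frame of jig between -0.006 and 0.006 m and angle between block_centre's own y axis and vertical below 0.06 rad and value of joint hold_arm above 0.5 rad), for 0.2 s.
2. the hold-down arm is swung in over the block, to its stop (value of joint hold_arm below 0.08 rad), for 0.2 s.
3. the knob is turned until the foot presses on the block (contact force between clamp_screw and block above 4 N), for 0.2 s.
At the end, for the whole second after the job is handed in: The block stands upright (within 0.06 rad) in the slot with its centre within 4 mm of home along the slot and 6 mm across it, the hold-down arm is within 0.08 rad of its inner stop, and the screw's foot presses on the block with more than 4 N (x of block_centre in the frame of jig between -0.004 and 0.004 m and y of block_centre in the frame of jig between -0.006 and 0.006 m and angle between block_centre's own y axis and vertical below 0.06 rad and value of joint hold_arm below 0.08 rad and contact force between clamp_screw and block above 4 N); the robot touches nothing.
It fails at once if a bystander (tin, coupling or carton) is moved more than 20 mm (distance of any of tin, coupling, clips from where it was at the start of the episode above 0.02 m).
It also fails if it takes over 72 s, if anything falls off the work surface, if the arm or the gripper's body presses on something with over 40 N, if the wrist force passes 120 N, or if a joint passes its speed limit or range.

ROBOT

A 6-joint arm with a two-finger parallel gripper is mounted at the origin on a cart in front of the work surface, level with it; the furniture and walls round the work are solid. World frame = base frame: x ahead of the robot, y to its left, z up, the work surface at z = 0. Lengths are in m, angles in rad, forces in N, time in s.
With the tool pointing down it reaches from about 0.325 to 0.775 m from the base axis. Payload 5.5 kg.
Tool frame: the origin (TCP) lies at the very end of the fingers, on their centre line; the grasp point (between the pads) lies 19 mm behind it; z points along the fingers, y is the line along which they close (so a half turn about z gives the same grasp; the last joint's range is limited). The gripper opens to 88 mm and grips with 3 to 60 N. Pads are 20 mm wide; open, the fingers measure 115 mm over their backs; the gripper's body (75 mm by 178 mm) begins 61 mm behind the grasp point.
Start: joints at [1.174, 0.091, 1.231, -0, 1.82, -0.057], TCP at [0.2, 0.566, 0.223] pointing down, gripper open.
Joint ranges: [-2.87, 2.87], [-0.86, 2.18], [0.17, 2.46], [-1.51, 4.65], [0.06, 2.69], [-2.65, 2.65]. Speed limits (rad/s): [2.57, 2.57, 3.01, 3.14, 3.14, 3.14].

INTERFACE

Orientations are given as a unit quaternion [x, y, z, w].
In Python, from workcell import telemetry, capture, workorder gives the robot as it stands. The module is installed in compiled form; this text tells all that it offers.
- The arm moves only by the tool arm_command, never from a script. Its argument "deltas" is a list of rows, each an object of numbers: "wx", "wy", "wz": the turn, a rotation vector about the tool's x, y, z in units of 360 degrees (1.0 is 360 degrees); "x", "y", "z": the shift along the tool's x, y, z in units of 0.3 m (1.0 is 0.3 m); "fingers": the closure, from -1 (fully open) to 1 (shut). A call has 1 to 5 rows; each row shifts and turns the commanded pose from where the row before left it, along the tool's axes as they then stand; what a row does not reach is not made up. A row lasts 1/8 s, in which the tool goes at most 62.5 mm and 10.7 degrees, less where a joint would pass 70% of its speed; a pose out of reach is approached as far as the arm can. A call with a number of a shift or a turn outside -1 to 1 is refused whole. A call with a gripper value outside its range is refused whole. The fingers move at their own pace and stop on an object; "force" is the grip in N (left out, the last holds). Time passes only in rows, so rows that do not move let the fingers close. It gives the time, the measured TCP pose, the force, the opening and the grip force at its end, in the units of the state.
- telemetry.sense(): the state, without advancing time (a new reading comes with each control period).
- capture(name): name is "scene" or "top" or "wrist"; returns a dict with "color" (420x560x3 uint8, red, green, blue), "K" (3x3 intrinsics, pixels), "T" (4x4, takes a point from camera to world coordinates). Camera axes: x right, y up, looking along -z (the intrinsics and any distortion apply to the point x, -y, -z); pixel columns grow to the right and rows downward; lengths in m; the calibration is good to about 2 mm. A picture is of the moment at which its call begins. There is no depth.
- workorder.hand_in(): hands the job in; it is judged then, once.
The state is a dict: "time": time; "qpos": joint angles; "joint_vel": joint speeds; "joint_torque": joint torques, N m; "position": TCP position; "orientation": TCP orientation; "force": force on the tool from outside, world axes, zero at the start; "wrist_torque": the same for the moment, N m; "grip_width": opening from 0.0 (shut) to 1.0 (fully open); "finger_force": force on a finger pad.
Only numpy, scipy, OpenCV 4.12 (cv2) and the standard library are available. Lean on these libraries where they do the work, as an engineer would, in place of code of your own. Each camera call takes 0.05 s, during which the arm holds its last target. There are 200 camera calls.

## Working session

There is one attempt and no reset: what is moved stays moved. The work goes in short steps, Python scripts to look and compute and a tool call to move; the robot and the scene stay as the last step left them, time stands still between calls to the robot, and variables do not carry over. Pictures are saved under pics/ and viewed, at most 10 in all, crops included, and the job is handed in when it is done.

Besides the shell and the picture viewer there is one more tool, called after "Emit:" as name([rows], argument=value, ...), one row to a line, values as JSON. arm_command: Moves the arm, as the interface text tells. Its arguments: {"type":"object","properties":{"deltas":{"type":"array","items":{"type":"object","properties":{"wx":{"type":"number"},"wy":{"type":"number"},"wz":{"type":"number"},"x":{"type":"number"},"y":{"type":"number"},"z":{"type":"number"},"fingers":{"type":"number"}}}},"force":{"type":"number"}},"required":["deltas"]}

```bash
mkdir -p pics; cat > h.py <<'E'
import numpy as np, cv2
from workcell import telemetry, capture, workorder
def cap(n,save=None):
    c=capture(n)
    if save: cv2.imwrite('pics/%s.png'%save,c['color'][:,:,::-1])
    return c
def ray(c,u,v):
    d=np.linalg.inv(c['K'])@[u,v,1]; d=np.array([d[0],-d[1],-d[2]])
    T=np.array(c['T']); return T[:3,3],T[:3,:3]@d
def onz(c,u,v,z):
    o,d=ray(c,u,v); return o+d*(z-o[2])/d[2]
def proj(c,p):
    T=np.array(c['T']); q=T[:3,:3].T@(np.array(p)-T[:3,3]); q=np.array(c['K'])@[q[0],-q[1],-q[2]]; return q[:2]/q[2]
E
python3 - <<'E'
from h import *
s=telemetry.sense(); print(s)
for n in ['scene','top']:
    c=cap(n,n+'0'); print(n,c['K'],np.round(c['T'],3))
    print({k:v for k,v in c.items() if k not in('color','K','T')})
E
```

```text
{'time': 0.0, 'qpos': array([ 1.17429322e+00,  9.18609471e-02,  1.23186768e+00, -2.32982519e-05,
        1.81977819e+00, -5.67106933e-02]), 'joint_vel': array([ 0.00085402, -0.00061285, -0.00127922, -0.00146862, -0.00056012,
        0.00018644]), 'joint_torque': array([-1.42867848e-03, -4.46433949e+01, -4.06459701e+01,  6.94496697e-02,
        2.89135287e-02, -1.29476448e-04]), 'position': array([0.19987905, 0.56542394, 0.2215159 ]), 'orientation': array([ 1.69082792e-01,  9.85601387e-01, -9.35152721e-04, -2.04026490e-04]), 'force': array([-0.15498727, -0.13920168, -0.21083747]), 'wrist_torque': array([-0.08499327,  0.01958167, -0.02057104]), 'finger_force': 0.0, 'grip_width': 1.0015618355047011}
scene [[382.33427096   0.         275.17576118]
 [  0.         382.33427096 214.93812001]
 [  0.           0.           1.        ]] [[ 0.59   0.535 -0.605  0.083]
 [-0.807  0.389 -0.444 -0.461]
 [-0.003  0.75   0.661  0.674]
 [ 0.     0.     0.     1.   ]]
{}
top [[427.6220714    0.         281.25679471]
 [  0.         427.6220714  210.40034767]
 [  0.           0.           1.        ]] [[-0.004  0.982 -0.189  0.424]
 [-0.999  0.002  0.033 -0.059]
 [ 0.033  0.189  0.981  1.029]
 [ 0.     0.     0.     1.   ]]
{}
```

View pics/scene0.png

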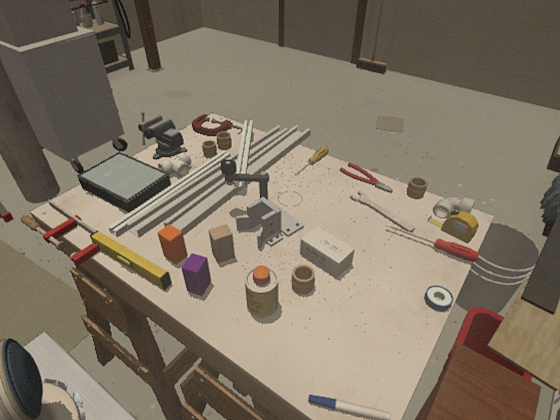

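View pics/top0.png

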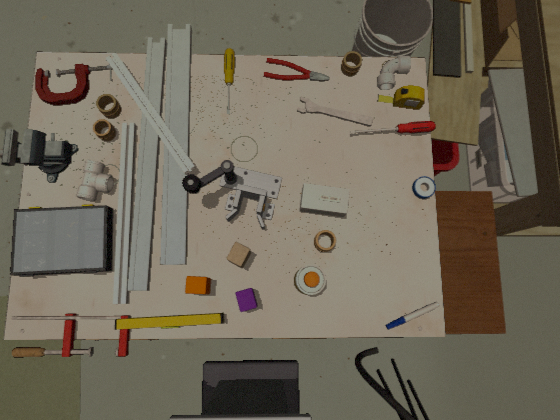

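The scene view shows the pine block at about (222,243), with the orange (173,243) and purple (197,273) decoys near it. The jig is at about (265,220), the arm pivot at about (263,180), and the knob at about (229,167). In the top view the block is at (238,254), the jig at (252,195), the pivot at (230,175) and the knob at (192,183). I'll enlarge the top view to measure.

```bash
python3 - <<'E'
from h import *
a=cv2.imread('pics/top0.png')[150:290,170:350]; b=cv2.imread('pics/scene0.png')[150:275,200:320]
a=cv2.resize(a,None,fx=4,fy=4,interpolation=cv2.INTER_CUBIC)
cv2.imwrite('pics/topc.png',a)
c=cap('top')
for n,u,v,z in [('block',238,254,.08),('knob',192,183,.148),('piv',230,175,.12),('tin',311,280,.108),('jigfence',255,180,.074)]: print(n,np.round(onz(c,u,v,z),3))
E
```

```text
block [0.508 0.005 0.08 ]
knob [0.652 0.1   0.148]
piv [0.678 0.023 0.12 ]
tin [ 0.45  -0.153  0.108]
jigfence [ 0.679 -0.031  0.074]
```

View pics/topc.png

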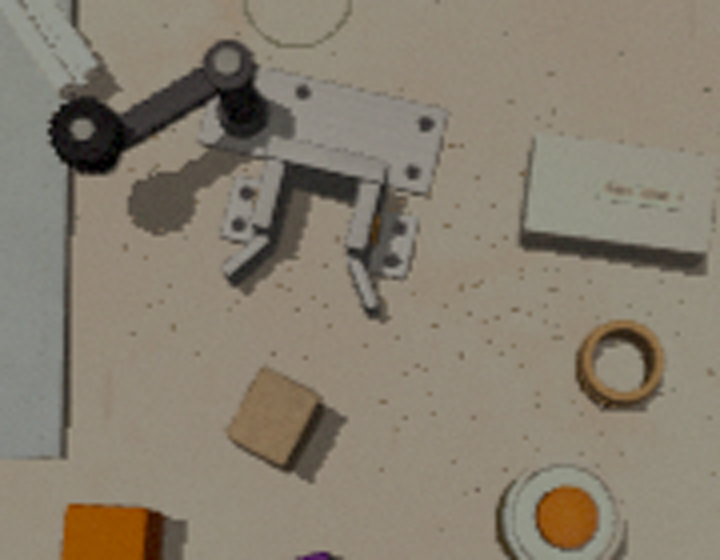

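The crop (x4, offset 170,150) gives these positions:
- Block top corners at (268,368), (322,403), (290,470) and (230,432).
- Fence front edge from about (278,160) to (384,183).
- Lips ending at (228,275) and (372,312).
- Pivot boss at (228,62) and knob at (87,135).

The arm is swung out about 1.85 rad. Next I'll compute poses and check the wrist camera geometry.

```bash
python3 - <<'E'
from h import *
c=cap('top'); w=cap('wrist'); print(np.round(w['T'],3),w['K'][0,0])
f=lambda x,y,z: onz(c,170+(x+.5)/4-.5,150+(y+.5)/4-.5,z)[:2]
B=np.array([f(*p,.08) for p in [(268,368),(322,403),(290,470),(230,432)]])
d=(B[0]-B[3]+B[1]-B[2]); print('block',B.mean(0),np.degrees(np.arctan2(d[1],d[0])),[np.linalg.norm(B[i]-B[i-1]) for i in range(4)])
P=f(228,62,.12);K=f(87,135,.148); print('piv',P,'knob',K,np.linalg.norm(K-P),np.degrees(np.arctan2(*(K-P)[::-1])))
F=f(278,160,.074)-f(384,183,.074); print('fence yaw',np.degrees(np.arctan2(F[1],F[0]))-90)
L=f(228,275,.045);R=f(372,312,.045); print('lips',L,R,np.linalg.norm(L-R),(L+R)/2, np.degrees(np.arctan2(*(L-R)[::-1]))-90)
y=np.radians(np.degrees(np.arctan2(F[1],F[0]))-90); Rm=np.array([[np.cos(y),-np.sin(y)],[np.sin(y),np.cos(y)]])
print('home from piv',P-Rm@[.06,.062],'mouth->home',(L+R)/2+Rm@[.044,0],'fence mid home',(f(278,160,.074)+f(384,183,.074))/2-Rm@[.0226,0])
E
```

```text
[[ 0.333 -0.903 -0.271  0.126]
 [ 0.943  0.319  0.097  0.592]
 [-0.001 -0.288  0.958  0.384]
 [ 0.     0.     0.     1.   ]] 332.65578251942134
block [0.50800935 0.00290703] -27.436906993958786 [np.float64(0.040843868118359695), np.float64(0.035876772798917836), np.float64(0.04063635823017428), np.float64(0.03926986297124087)]
piv [0.70020265 0.03039077] knob [0.65118844 0.1009271 ] 0.08589392721280338 124.79462767001357
fence yaw -12.338478032217367
lips [0.59426202 0.03513224] [ 0.57261369 -0.04863026] 0.08651477224688893 [ 0.58343785 -0.00674901] -14.490943114834423
home from piv [ 0.62833995 -0.01735598] mouth->home [ 0.62642155 -0.01615122] fence mid home [ 0.6273614  -0.02029503]
```

Emit:
arm_command([
  {"x": -0.131,"y": -0.12},
  {"x": -0.131,"y": -0.12},
  {"x": -0.131,"y": -0.12},
  {"x": -0.131,"y": -0.12},
])

```text
schema error: expected keys wx, wy, wz, x, y, z, fingers
```

Emit:
arm_command([
  {"x": -0.131,"y": -0.12},
  {"x": -0.131,"y": -0.12},
  {"x": -0.131,"y": -0.12},
  {"x": -0.131,"y": -0.12},
])

```text
schema error: expected keys wx, wy, wz, x, y, z, fingers
```

Emit:
arm_command([
  {"x": -0.131,"y": -0.12},
  {"x": -0.131,"y": -0.12},
  {"x": -0.131,"y": -0.12},
  {"x": -0.131,"y": -0.12},
  {"z": 0},
])

```text
schema error: expected keys wx, wy, wz, x, y, z, fingers
```

```bash
python3 - <<'E'
from h import *
w=cap('wrist'); cv2.imwrite('pics/w1.png',cv2.resize(w['color'][:,:,::-1],(800,600),interpolation=cv2.INTER_CUBIC)); np.savez('w1',K=w['K'],T=w['T'])
s=telemetry.sense(); print(s['time'],s['position'],s['orientation'],s['qpos'])
E
```

```text
0.3 [0.19994908 0.56560886 0.22226195] [ 1.69103053e-01  9.85598321e-01 -3.15798510e-04 -8.75275150e-05] [ 1.17427469e+00  9.13556292e-02  1.23108252e+00  2.95930904e-05
  1.81980928e+00 -5.66752409e-02]
```

View pics/w1.png

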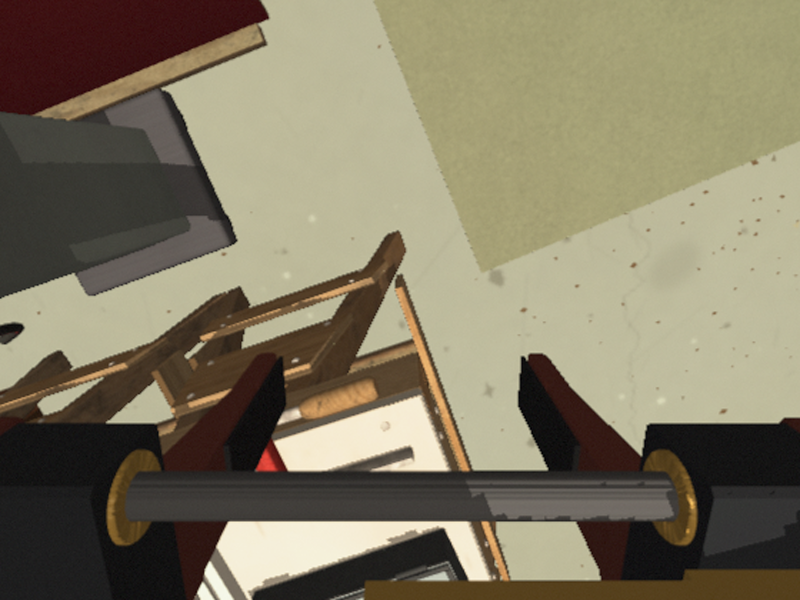

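The fixed keys are all required. The wrist camera sees the side towards the robot, with the fingers at the bottom of the frame, so I'll place the TCP just beyond the jig.

Emit:
arm_command([
  {"x": -0.158,"y": -0.09,"z": 0,"wx": 0,"wy": 0,"wz": 0,"fingers": -1},
  {"x": -0.158,"y": -0.09,"z": 0,"wx": 0,"wy": 0,"wz": 0,"fingers": -1},
  {"x": -0.158,"y": -0.09,"z": 0,"wx": 0,"wy": 0,"wz": 0,"fingers": -1},
  {"x": -0.158,"y": -0.09,"z": 0,"wx": 0,"wy": 0,"wz": 0,"fingers": -1},
  {"x": -0.158,"y": -0.09,"z": 0,"wx": 0,"wy": 0,"wz": 0,"fingers": -1},
])

```text
time: 0.92
position: [0.3793, 0.358, 0.2227]
orientation: [0.169, 0.986, 0.0, 0.0]
force: [1.0, 0.7, 0.4]
grip_width: 0.999
finger_force: 0.0
```

Emit:
arm_command([
  {"x": -0.158,"y": -0.09,"z": 0,"wx": 0,"wy": 0,"wz": 0,"fingers": -1},
  {"x": -0.158,"y": -0.09,"z": 0,"wx": 0,"wy": 0,"wz": 0,"fingers": -1},
  {"x": -0.158,"y": -0.09,"z": 0,"wx": 0,"wy": 0,"wz": 0,"fingers": -1},
  {"x": -0.158,"y": -0.09,"z": 0,"wx": 0,"wy": 0,"wz": 0,"fingers": -1},
  {"x": -0.158,"y": -0.09,"z": 0,"wx": 0,"wy": 0,"wz": 0,"fingers": -1},
])

```text
time: 1.55
position: [0.5579, 0.1516, 0.2227]
orientation: [0.169, 0.986, 0.0, 0.0]
force: [0.4, 0.6, -0.9]
grip_width: 0.999
finger_force: 0.0
```

Emit:
arm_command([
  {"x": -0.158,"y": -0.09,"z": 0,"wx": 0,"wy": 0,"wz": 0,"fingers": -1},
  {"x": -0.158,"y": -0.09,"z": 0,"wx": 0,"wy": 0,"wz": 0,"fingers": -1},
  {"x": -0.158,"y": -0.09,"z": 0,"wx": 0,"wy": 0,"wz": 0,"fingers": -1},
  {"x": -0.158,"y": -0.09,"z": 0,"wx": 0,"wy": 0,"wz": 0,"fingers": -1},
  {"x": 0,"y": 0,"z": 0,"wx": 0,"wy": 0,"wz": 0,"fingers": -1},
])

```text
time: 2.17
position: [0.7008, -0.0155, 0.219]
orientation: [0.171, 0.985, -0.001, -0.002]
force: [-0.3, -0.0, -0.4]
grip_width: 1.002
finger_force: 0.0
```

```bash
cat >> h.py <<'E'
def st():
    s=telemetry.sense(); q=s['orientation']; a=np.degrees(2*np.arctan2(q[1],q[0]))-90
    print('t',round(s['time'],2),'p',np.round(s['position'],4),'yawY',round(a,2),'tilt',np.round(q[2:],4),'F',np.round(s['force'],1),'tau',np.round(s['wrist_torque'],2),'w',round(s['grip_width']*88,1),'ff',round(s['finger_force'],1),'q',np.round(s['qpos'],2))
    return s,a
def go(tx,ty,tz,yaw,p=None,a=None):
    "world target -> tool-frame units; turn done after the shift"
    s,a0=st(); p=s['position'] if p is None else p; a=a0 if a is None else a
    r=np.radians(a); ey=np.array([np.cos(r),np.sin(r)]); ex=np.array([-ey[1],ey[0]])
    d=np.array([tx,ty])-p[:2]; dy=(yaw-a+90)%180-90
    print('units x %.4f y %.4f z %.4f wz %.4f'%(d@ex/.3,d@ey/.3,(p[2]-tz)/.3,-dy/360))
E
python3 - <<'E'
from h import *
w=cap('wrist'); cv2.imwrite('pics/w2.png',cv2.resize(w['color'][:,:,::-1],(800,600),interpolation=cv2.INTER_CUBIC)); np.savez('w2',K=w['K'],T=w['T'],color=w['color']); st()
E
```

```text
t 2.23 p [ 0.7    -0.0134  0.2204] yawY 70.39 tilt [-0.0001 -0.0016] F [ 0.3 -0.3  0.1] tau [-0.    0.03 -0.02] w 87.8 ff 0.0 q [-0.07  0.38  0.9   0.    1.86 -1.3 ]
```

View pics/w2.png

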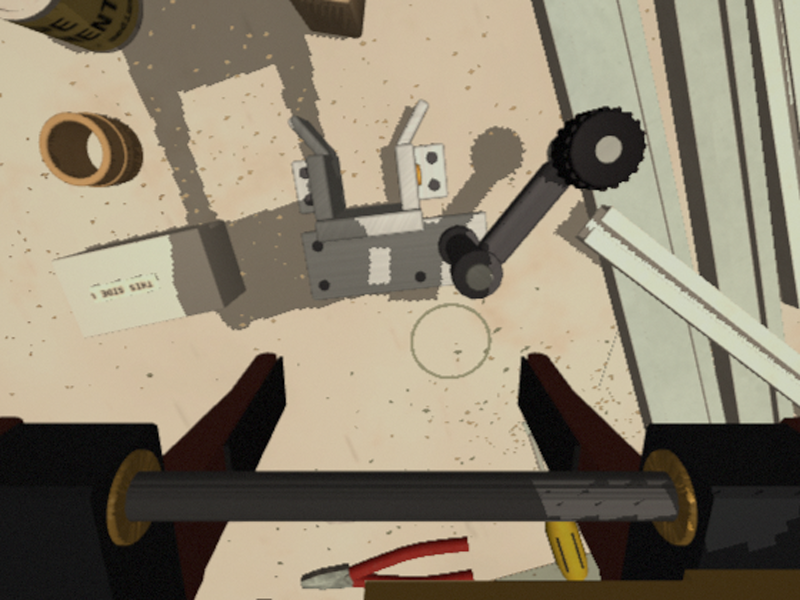

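The wrist view (x1.43) shows:
- Fence top front edge from about (317,220) to (420,209).
- Lip tips at about (294,121) and (422,104).
- Pivot boss top at (479,277) and knob top at (609,149).
- The block is just off the top at (335,10).

```bash
python3 - <<'E'
from h import *
w=np.load('w2.npz')
f=lambda x,y,z: onz(w,(x+.5)*.7-.5,(y+.5)*.7-.5,z)[:2]
P=f(479,277,.12);K=f(609,149,.148); print('piv',P,'knob',K,np.linalg.norm(K-P),np.degrees(np.arctan2(*(K-P)[::-1])))
A=f(317,220,.074);B=f(420,209,.074);F=B-A; yaw=np.degrees(np.arctan2(F[1],F[0]))-90
A2=f(303,237,.012);B2=f(313,299,.012)
L=f(294,121,.045);R=f(422,104,.045); print('fence',yaw,np.linalg.norm(F),'lips',np.linalg.norm(L-R),np.degrees(np.arctan2(*(R-L)[::-1]))-90)
y=np.radians(yaw); Rm=np.array([[np.cos(y),-np.sin(y)],[np.sin(y),np.cos(y)]])
print('homes',P-Rm@[.06,.062],(L+R)/2+Rm@[.044,0],(A+B)/2-Rm@[.0226,0])
# cheek inner edges
for n,a,b in [('rightcheek inner',(328,155),(332,214)),('left inner',(399,147),(402,207))]:
    a=f(*a,.074);b=f(*b,.074);v=b-a; v=a-b if 0 else (b-a); print(n,a,b,np.degrees(np.arctan2(v[1],v[0])))
# block in top, hsv mask
c=cap('top'); img=c['color']; h=cv2.cvtColor(cv2.cvtColor(img,cv2.COLOR_RGB2BGR),cv2.COLOR_BGR2HSV)
print(h[254,238],h[254,220],h[230,225])
go(.508,.003,.2,63)
E
```

```text
piv [0.7012228  0.03136676] knob [0.6550956  0.10449582] 0.08646143368097567 122.24226686169118
fence -13.713675361777703 0.06641425338006686 lips 0.08545130781426526 -12.71068164330525
homes [ 0.62823491 -0.01464158] [ 0.63130855 -0.01602137] [ 0.6290173  -0.01438471]
rightcheek inner [ 0.60856631 -0.03024435] [ 0.64282209 -0.04150078] -18.19050443967256
left inner [0.61896744 0.01265976] [0.65378947 0.00213785] -16.81285012328243
[ 19  50 144] [ 20  46 160] [ 19  50 159]
t 2.27 p [ 0.6996 -0.0121  0.2216] yawY 70.48 tilt [ 0.0001 -0.0009] F [-1.2  1.5 -0.8] tau [ 0.02 -0.04 -0.02] w 87.9 ff 0.0 q [-0.07  0.38  0.9   0.    1.86 -1.3 ]
units x 0.6187 y -0.1660 z 0.0721 wz 0.0208
```

Emit:
arm_command([
  {"x": 0.19,"y": -0.05,"z": 0,"wx": 0,"wy": 0,"wz": 0,"fingers": -1},
  {"x": 0.19,"y": -0.05,"z": 0,"wx": 0,"wy": 0,"wz": 0.02,"fingers": -1},
  {"x": 0,"y": 0,"z": 0,"wx": 0,"wy": 0,"wz": 0,"fingers": -1},
])

```text
time: 2.65
position: [0.5778, -0.0002, 0.2231]
orientation: [0.23, 0.973, 0.0, -0.0]
force: [0.9, -0.2, 0.1]
grip_width: 1.002
finger_force: 0.0
```

```bash
python3 - <<'E'
from h import *
w=cap('wrist'); cv2.imwrite('pics/w3.png',cv2.resize(w['color'][:,:,::-1],(800,600),interpolation=cv2.INTER_CUBIC)); np.savez('w3',K=w['K'],T=w['T'],color=w['color']); st()
print(proj(w,[.508,.003,.08])/.7)
E
```

```text
t 2.7 p [ 0.5802 -0.0006  0.2241] yawY 63.49 tilt [0.0003 0.0011] F [ 0.6 -0.5  1.7] tau [-0.05 -0.08  0.03] w 88.2 ff 0.0 q [-0.06  0.04  1.29  0.    1.82 -1.17]
[354.5674886  184.15721508]
```

View pics/w3.png

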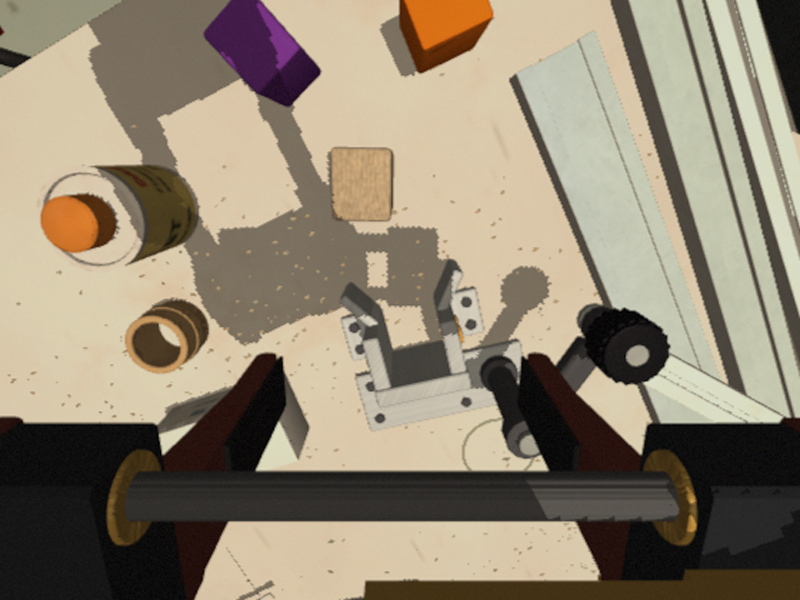

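The block top is at (332,147)–(391,220), squared to the tool, with its 45 mm side along the tool's x. The fence front edge runs from (377,390) to (466,374), and the lip tips are at about (347,292) and (455,264).

```bash
python3 - <<'E'
from h import *
w=np.load('w3.npz')
f=lambda x,y,z: onz(w,(x+.5)*.7-.5,(y+.5)*.7-.5,z)[:2]
C=np.array([f(*p,.08) for p in [(332,147),(391,150),(391,220),(333,218)]]); b=C.mean(0)
v=(C[0]-C[3]+C[1]-C[2]);v2=C[1]-C[0]+C[2]-C[3]
print('block',b,np.degrees(np.arctan2(v[1],v[0]))+180,np.degrees(np.arctan2(v2[1],v2[0])),np.linalg.norm(v)/2,np.linalg.norm(v2)/2)
y=np.radians(-13.7); Rm=np.array([[np.cos(y),-np.sin(y)],[np.sin(y),np.cos(y)]])
A=f(377,390,.074);B=f(466,374,.074);F=B-A;print('fence',np.degrees(np.arctan2(F[1],F[0]))-90,np.linalg.norm(F),(A+B)/2-Rm@[.0226,0])
L=f(347,292,.045);R=f(455,264,.045);F=R-L;print('lips',np.degrees(np.arctan2(F[1],F[0]))-90,np.linalg.norm(F),(R+L)/2+Rm@[.044,0])
# grasp point: 10 mm towards robot along block's 45 mm axis
k=np.radians(-26.5); g=b-.010*np.array([np.cos(k),np.sin(k)]); print('grasp',g); go(*g,.06,63.5)
E
```

```text
block [0.51001267 0.00687318] 332.44795886953125 61.0511276408691 0.042738319110417373 0.03650161508097238
fence -15.394481783102435 0.06517592409793728 [ 0.62937482 -0.01485661]
lips -11.669106471914873 0.08229769039623708 [ 0.62493761 -0.01272599]
grasp [0.50106333 0.01133515]
t 2.7 p [ 0.5802 -0.0006  0.2241] yawY 63.49 tilt [0.0003 0.0011] F [ 0.6 -0.5  1.7] tau [-0.05 -0.08  0.03] w 88.2 ff 0.0 q [-0.06  0.04  1.29  0.    1.82 -1.17]
units x 0.2538 y -0.0823 z 0.5469 wz -0.0000
```

Emit:
arm_command([
  {"x": 0.127,"y": -0.041,"z": 0,"wx": 0,"wy": 0,"wz": 0.004,"fingers": -1},
  {"x": 0.127,"y": -0.041,"z": 0.1,"wx": 0,"wy": 0,"wz": 0,"fingers": -1},
  {"x": 0,"y": 0,"z": 0.16,"wx": 0,"wy": 0,"wz": 0,"fingers": -1},
  {"x": 0,"y": 0,"z": 0.16,"wx": 0,"wy": 0,"wz": 0,"fingers": -1},
  {"x": 0,"y": 0,"z": 0.16,"wx": 0,"wy": 0,"wz": 0,"fingers": -1},
])

```text
time: 3.32
position: [0.5048, 0.0118, 0.0488]
orientation: [0.242, 0.97, 0.0, 0.002]
force: [1.0, -0.9, -1.4]
grip_width: 1.003
finger_force: 0.0
```

```bash
python3 -c "
from h import *
go(.501,.0113,.05,62)"
```

```text
t 3.33 p [0.5048 0.0118 0.0488] yawY 62.01 tilt [0.0005 0.0018] F [ 1.  -0.9 -1.4] tau [-0.07 -0.01 -0.01] w 88.3 ff 0.0 q [-0.04 -0.13  1.76  0.    1.51 -1.13]
units x 0.0105 y -0.0073 z -0.0041 wz 0.0000
```

Emit:
arm_command([
  {"x": 0.01,"y": -0.005,"z": 0,"wx": 0,"wy": 0,"wz": 0,"fingers": -1},
  {"x": 0,"y": 0,"z": 0,"wx": 0,"wy": 0,"wz": 0,"fingers": 0.4},
  {"x": 0,"y": 0,"z": 0,"wx": 0,"wy": 0,"wz": 0,"fingers": 0.4},
  {"x": 0,"y": 0,"z": 0,"wx": 0,"wy": 0,"wz": 0,"fingers": 0.4},
  {"x": 0,"y": 0,"z": 0,"wx": 0,"wy": 0,"wz": 0,"fingers": 0.4},
], force=25)

```text
time: 3.95
position: [0.5004, 0.0111, 0.0496]
orientation: [0.243, 0.97, 0.0, 0.001]
force: [0.1, 0.3, 0.3]
grip_width: 0.583
finger_force: 0.0
```

Emit:
arm_command([
  {"x": 0,"y": 0,"z": 0,"wx": 0,"wy": 0,"wz": 0,"fingers": 0.4},
  {"x": 0,"y": 0,"z": 0,"wx": 0,"wy": 0,"wz": 0,"fingers": 0.4},
])

```text
time: 4.2
position: [0.4999, 0.0111, 0.0488]
orientation: [0.243, 0.97, -0.0, 0.0]
force: [-0.4, -0.5, 1.9]
grip_width: 0.429
finger_force: 25.0
```

```bash
python3 - <<'E'
from h import *
s,a=st()
# block centre relative to TCP along -tool x: about 10 mm ahead. waypoints for yaw 76.3 (jig)
y=np.radians(-13.7); ex=np.array([np.cos(y),np.sin(y)]); H=np.array([.6285,-.0148])
for bx in (-.075,-.02):
    t=H+(bx-.011)*ex; print(bx,t); go(*t,.052,76.3)
E
```

```text
t 4.2 p [0.4999 0.0111 0.0488] yawY 61.89 tilt [-0.      0.0001] F [-0.4 -0.5  1.9] tau [ 0.03 -0.02 -0.01] w 37.7 ff 25.0 q [-0.05 -0.14  1.77 -0.    1.51 -1.13]
-0.075 [0.54494678 0.00556808]
t 4.2 p [0.4999 0.0111 0.0488] yawY 61.89 tilt [-0.      0.0001] F [-0.4 -0.5  1.9] tau [ 0.03 -0.02 -0.01] w 37.7 ff 25.0 q [-0.05 -0.14  1.77 -0.    1.51 -1.13]
units x -0.1412 y 0.0545 z -0.0108 wz -0.0400
-0.02 [ 0.59838198 -0.00745802]
t 4.2 p [0.4999 0.0111 0.0488] yawY 61.89 tilt [-0.      0.0001] F [-0.4 -0.5  1.9] tau [ 0.03 -0.02 -0.01] w 37.7 ff 25.0 q [-0.05 -0.14  1.77 -0.    1.51 -1.13]
units x -0.3188 y 0.1002 z -0.0108 wz -0.0400
```

Emit:
arm_command([
  {"x": 0,"y": 0,"z": -0.012,"wx": 0,"wy": 0,"wz": 0,"fingers": 0.4},
  {"x": -0.07,"y": 0.027,"z": 0,"wx": 0,"wy": 0,"wz": 0,"fingers": 0.4},
  {"x": -0.071,"y": 0.027,"z": 0,"wx": 0,"wy": 0,"wz": 0,"fingers": 0.4},
  {"x": 0,"y": 0,"z": 0,"wx": 0,"wy": 0,"wz": -0.02,"fingers": 0.4},
  {"x": 0,"y": 0,"z": 0,"wx": 0,"wy": 0,"wz": -0.02,"fingers": 0.4},
])

```text
time: 4.82
position: [0.5447, 0.0054, 0.0518]
orientation: [0.117, 0.993, -0.0, -0.001]
force: [1.0, -0.4, -1.4]
grip_width: 0.432
finger_force: 25.0
```

Emit:
arm_command([
  {"x": 0,"y": 0,"z": 0,"wx": 0,"wy": 0,"wz": 0,"fingers": 0.4},
])

```text
time: 4.95
position: [0.5446, 0.0055, 0.052]
orientation: [0.12, 0.993, -0.0, -0.0]
force: [-0.3, -0.2, -1.5]
grip_width: 0.432
finger_force: 25.0
```

```bash
python3 - <<'E'
from h import *
w=cap('wrist'); cv2.imwrite('pics/w4.png',cv2.resize(w['color'][:,:,::-1],(800,600),interpolation=cv2.INTER_CUBIC)); c=cap('top')
a=cv2.resize(c['color'][150:260,180:320,::-1],None,fx=5,fy=5,interpolation=cv2.INTER_CUBIC);cv2.imwrite('pics/top4.png',a)
y=np.radians(-13.7); ex=np.array([np.cos(y),np.sin(y)]); H=np.array([.6285,-.0148])
for bx in (-.045,-.02):
    go(*(H+(bx-.011)*ex),.052,76.3)
E
```

```text
t 5.05 p [0.5447 0.0055 0.0521] yawY 76.15 tilt [-0.     -0.0002] F [-0.3  0.6 -1.4] tau [ 0.03 -0.05  0.03] w 37.9 ff 25.0 q [-0.05 -0.02  1.65 -0.    1.51 -1.38]
units x -0.1009 y 0.0006 z 0.0003 wz -0.0004
t 5.05 p [0.5447 0.0055 0.0521] yawY 76.15 tilt [-0.     -0.0002] F [-0.3  0.6 -1.4] tau [ 0.03 -0.05  0.03] w 37.9 ff 25.0 q [-0.05 -0.02  1.65 -0.    1.51 -1.38]
units x -0.1843 y 0.0008 z 0.0003 wz -0.0004
```

View pics/w4.png

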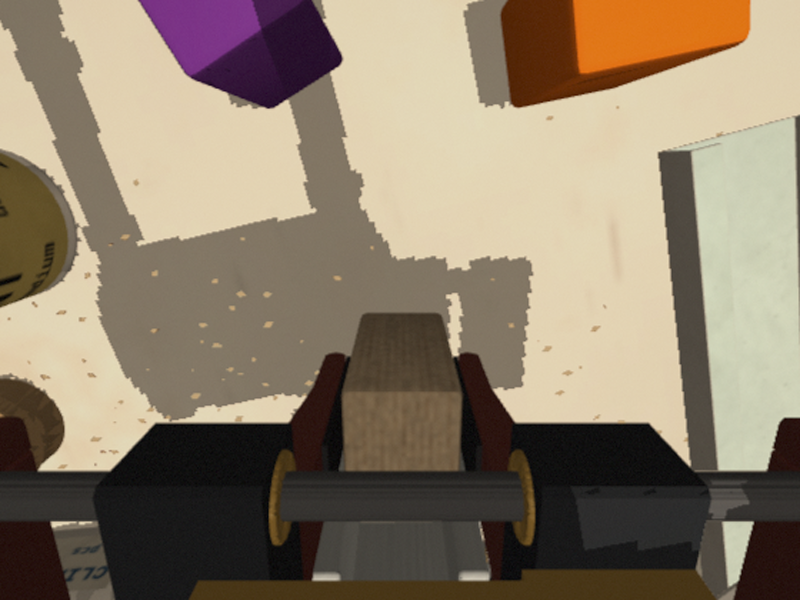

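The block is held centred. Its top rear edge is at row 390, between columns 343 and 461. I'm inserting it slowly while watching the force.

Emit:
arm_command([
  {"x": -0.035,"y": 0,"z": 0,"wx": 0,"wy": 0,"wz": 0,"fingers": 0.4},
  {"x": -0.035,"y": 0,"z": 0,"wx": 0,"wy": 0,"wz": 0,"fingers": 0.4},
  {"x": -0.03,"y": 0,"z": 0,"wx": 0,"wy": 0,"wz": 0,"fingers": 0.4},
  {"x": -0.02,"y": 0,"z": 0,"wx": 0,"wy": 0,"wz": 0,"fingers": 0.4},
  {"x": -0.02,"y": 0,"z": 0,"wx": 0,"wy": 0,"wz": 0,"fingers": 0.4},
])

```text
time: 5.68
position: [0.586, -0.0046, 0.0521]
orientation: [0.119, 0.993, -0.0, -0.0]
force: [-1.1, 0.2, -2.0]
grip_width: 0.433
finger_force: 25.0
```

```bash
python3 - <<'E'
from h import *
w=cap('wrist'); y=np.radians(-13.7); ex=np.array([np.cos(y),np.sin(y)]);ey=np.array([-ex[1],ex[0]]); H=np.array([.6285,-.0148])
s,a=st(); d=s['position'][:2]-H; print('tcp in jig',d@ex,d@ey)
e=onz(w,402*.7,390*.7,.083)[:2]-s['position'][:2]; print('rear edge rel tcp',e@ex,e@ey)
c=cap('top'); a=cv2.resize(c['color'][150:260,180:320,::-1],None,fx=5,fy=5,interpolation=cv2.INTER_CUBIC);cv2.imwrite('pics/top5.png',a)
E
```

```text
t 5.72 p [ 0.5864 -0.0047  0.0521] yawY 76.28 tilt [-0.      0.0001] F [ 0.1  0.1 -1.8] tau [ 0.05  0.08 -0.05] w 37.9 ff 25.0 q [-0.07  0.09  1.54 -0.    1.52 -1.4 ]
tcp in jig -0.043257282085238 -0.0001683079856354252
rear edge rel tcp -0.01144264726587594 0.0007913791442736569
```

Emit:
arm_command([
  {"x": -0.015,"y": 0,"z": 0,"wx": 0,"wy": 0,"wz": 0,"fingers": 0.4},
  {"x": -0.015,"y": 0,"z": 0,"wx": 0,"wy": 0,"wz": 0,"fingers": 0.4},
  {"x": -0.01,"y": 0,"z": 0,"wx": 0,"wy": 0,"wz": 0,"fingers": 0.4},
  {"x": 0,"y": 0,"z": 0,"wx": 0,"wy": 0,"wz": 0,"fingers": 0.4},
])

```text
time: 6.28
position: [0.5974, -0.0073, 0.0522]
orientation: [0.119, 0.993, -0.0, -0.0]
force: [-0.1, -0.1, -1.5]
grip_width: 0.433
finger_force: 25.0
```

```bash
python3 - <<'E'
from h import *
st(); c=cap('top'); s=cap('scene')
a=cv2.resize(c['color'][155:255,190:300,::-1],None,fx=5,fy=5,interpolation=cv2.INTER_CUBIC)
b=cv2.resize(s['color'][160:260,200:300,::-1],None,fx=5,fy=5,interpolation=cv2.INTER_CUBIC)
cv2.imwrite('pics/s6.png',cv2.resize(np.hstack([a[:, -300:],b]),(800,500)))
E
```

```text
t 6.28 p [ 0.5974 -0.0073  0.0522] yawY 76.29 tilt [-0. -0.] F [-0.1 -0.1 -1.5] tau [-0.02 -0.01 -0.03] w 38.1 ff 25.0 q [-0.07  0.12  1.5  -0.    1.52 -1.4 ]
```

View pics/s6.png

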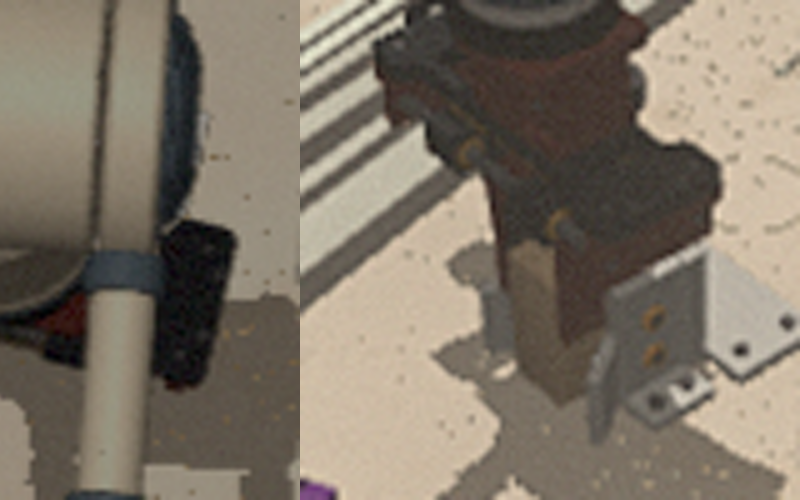

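The block stands between the lips with the fingers just short of the cheeks. I'll set it down, release, back off and close the fingers for the push.

Emit:
arm_command([
  {"x": 0,"y": 0,"z": 0.009,"wx": 0,"wy": 0,"wz": 0,"fingers": 0.4},
  {"x": 0,"y": 0,"z": 0,"wx": 0,"wy": 0,"wz": 0,"fingers": -0.2},
  {"x": 0,"y": 0,"z": 0,"wx": 0,"wy": 0,"wz": 0,"fingers": -0.2},
  {"x": 0,"y": 0,"z": 0,"wx": 0,"wy": 0,"wz": 0,"fingers": -0.2},
  {"x": 0,"y": 0,"z": -0.08,"wx": 0,"wy": 0,"wz": 0,"fingers": -0.2},
])

```text
time: 7.0
position: [0.5959, -0.0072, 0.0715]
orientation: [0.119, 0.993, -0.0, -0.002]
force: [0.1, 0.3, 0.3]
grip_width: 0.604
finger_force: 0.0
```

Emit:
arm_command([
  {"x": 0,"y": 0,"z": -0.1,"wx": 0,"wy": 0,"wz": 0,"fingers": -0.2},
  {"x": 0.06,"y": 0,"z": 0,"wx": 0,"wy": 0,"wz": 0,"fingers": 1},
  {"x": 0.06,"y": 0,"z": 0,"wx": 0,"wy": 0,"wz": 0,"fingers": 1},
  {"x": 0,"y": 0,"z": 0,"wx": 0,"wy": 0,"wz": 0,"fingers": 1},
  {"x": 0,"y": 0,"z": 0,"wx": 0,"wy": 0,"wz": 0,"fingers": 1},
])

```text
time: 7.62
position: [0.5627, 0.0011, 0.1037]
orientation: [0.119, 0.993, -0.0, 0.0]
force: [-0.2, -0.2, 1.0]
grip_width: 0.186
finger_force: 0.0
```

Emit:
arm_command([
  {"x": 0,"y": 0,"z": 0.08,"wx": 0,"wy": 0,"wz": 0,"fingers": 1},
  {"x": 0,"y": 0,"z": 0.08,"wx": 0,"wy": 0,"wz": 0,"fingers": 1},
  {"x": 0,"y": 0,"z": 0.08,"wx": 0,"wy": 0,"wz": 0,"fingers": 1},
  {"x": 0,"y": 0,"z": 0.01,"wx": 0,"wy": 0,"wz": 0,"fingers": 1},
  {"x": 0,"y": 0,"z": 0,"wx": 0,"wy": 0,"wz": 0,"fingers": 1},
])

```text
time: 8.25
position: [0.5627, 0.0011, 0.029]
orientation: [0.119, 0.993, -0.0, 0.0]
force: [0.7, 0.3, -0.0]
grip_width: 0.004
finger_force: 0.0
```

```bash
cat >> h.py <<'E'
_y=np.radians(-13.7); EX=np.array([np.cos(_y),np.sin(_y)]); EY=np.array([-EX[1],EX[0]]); H=np.array([.6285,-.0148])
E
python3 - <<'E'
from h import *
s,a=st(); d=s['position'][:2]-H; print(d@EX,d@EY)
E
```

```text
t 8.25 p [0.5627 0.0011 0.029 ] yawY 76.28 tilt [-0.      0.0001] F [ 0.7  0.3 -0. ] tau [-0.02 -0.02  0.1 ] w 0.3 ff 0.0 q [-0.06  0.04  1.63 -0.    1.47 -1.39]
-0.06766785160087198 -0.00010588284719753767
```

Emit:
arm_command([
  {"x": -0.03,"y": 0,"z": 0,"wx": 0,"wy": 0,"wz": 0,"fingers": 1},
  {"x": -0.02,"y": 0,"z": 0,"wx": 0,"wy": 0,"wz": 0,"fingers": 1},
  {"x": -0.02,"y": 0,"z": 0,"wx": 0,"wy": 0,"wz": 0,"fingers": 1},
  {"x": -0.015,"y": 0,"z": 0,"wx": 0,"wy": 0,"wz": 0,"fingers": 1},
  {"x": -0.015,"y": 0,"z": 0,"wx": 0,"wy": 0,"wz": 0,"fingers": 1},
])

```text
time: 8.88
position: [0.5917, -0.0059, 0.0285]
orientation: [0.119, 0.993, -0.0, -0.0]
force: [-0.7, -0.0, 1.3]
grip_width: 0.001
finger_force: 0.6
```

Emit:
arm_command([
  {"x": -0.007,"y": 0,"z": 0,"wx": 0,"wy": 0,"wz": 0,"fingers": 1},
  {"x": 0,"y": 0,"z": 0,"wx": 0,"wy": 0,"wz": 0,"fingers": 1},
])

```text
time: 9.12
position: [0.5936, -0.0065, 0.0284]
orientation: [0.119, 0.993, -0.0, 0.0]
force: [0.1, -0.3, -0.2]
grip_width: 0.0
finger_force: 0.0
```

```bash
python3 - <<'E'
from h import *
s,a=st(); d=s['position'][:2]-H; print(d@EX,d@EY)
E
```

```text
t 9.12 p [ 0.5936 -0.0065  0.0284] yawY 76.29 tilt [-0.0001  0.0001] F [ 0.1 -0.3 -0.2] tau [ 0.01  0.08 -0.01] w 0.0 ff 0.0 q [-0.07  0.12  1.54 -0.    1.48 -1.4 ]
-0.035849978862708534 -0.00016325816942898072
```

Emit:
arm_command([
  {"x": -0.005,"y": 0,"z": 0,"wx": 0,"wy": 0,"wz": 0,"fingers": 1},
  {"x": -0.005,"y": 0,"z": 0,"wx": 0,"wy": 0,"wz": 0,"fingers": 1},
  {"x": 0,"y": 0,"z": 0,"wx": 0,"wy": 0,"wz": 0,"fingers": 1},
])

```text
time: 9.5
position: [0.5953, -0.007, 0.0285]
orientation: [0.119, 0.993, -0.0, -0.001]
force: [-5.2, 1.0, 2.4]
grip_width: 0.002
finger_force: 2.9
```

Emit:
arm_command([
  {"x": -0.004,"y": 0,"z": 0,"wx": 0,"wy": 0,"wz": 0,"fingers": 1},
  {"x": 0,"y": 0,"z": 0,"wx": 0,"wy": 0,"wz": 0,"fingers": 1},
])

```text
time: 9.75
position: [0.5952, -0.0071, 0.0285]
orientation: [0.119, 0.993, -0.0, -0.003]
force: [-11.5, 1.3, 5.8]
grip_width: 0.007
finger_force: 5.9
```

Emit:
arm_command([
  {"x": -0.004,"y": 0,"z": 0,"wx": 0,"wy": 0,"wz": 0,"fingers": 1},
  {"x": 0,"y": 0,"z": 0,"wx": 0,"wy": 0,"wz": 0,"fingers": 1},
])

```text
time: 10.0
position: [0.5952, -0.0072, 0.0285]
orientation: [0.119, 0.993, -0.0, -0.004]
force: [-17.4, 2.0, 8.8]
grip_width: 0.007
finger_force: 8.9
```

Solid contact, so the block is against the fence. Next I'll retreat, rise and look from beyond the jig.

Emit:
arm_command([
  {"x": 0.02,"y": 0,"z": 0,"wx": 0,"wy": 0,"wz": 0,"fingers": 1},
  {"x": 0.1,"y": 0,"z": 0,"wx": 0,"wy": 0,"wz": 0,"fingers": 1},
  {"x": 0,"y": 0,"z": -0.2,"wx": 0,"wy": 0,"wz": 0,"fingers": 1},
  {"x": 0,"y": 0,"z": -0.2,"wx": 0,"wy": 0,"wz": 0,"fingers": 1},
  {"x": 0,"y": 0,"z": -0.2,"wx": 0,"wy": 0,"wz": 0,"fingers": 1},
])

```text
time: 10.62
position: [0.5636, 0.0009, 0.2104]
orientation: [0.119, 0.993, 0.0, 0.001]
force: [-0.1, -0.7, -0.3]
grip_width: 0.007
finger_force: 0.0
```

Emit:
arm_command([
  {"x": -0.16,"y": 0.02,"z": 0,"wx": 0,"wy": 0,"wz": 0,"fingers": 1},
  {"x": -0.16,"y": 0.02,"z": 0,"wx": 0,"wy": 0,"wz": 0,"fingers": 1},
  {"x": -0.16,"y": 0.02,"z": 0,"wx": 0,"wy": 0,"wz": 0,"fingers": 1},
  {"x": 0,"y": 0,"z": 0,"wx": 0,"wy": 0,"wz": 0,"fingers": 1},
])

```text
time: 11.12
position: [0.7098, -0.0163, 0.2027]
orientation: [0.12, 0.993, -0.0, -0.003]
force: [-0.4, -0.9, -0.8]
grip_width: 0.002
finger_force: 0.0
```

```bash
python3 - <<'E'
from h import *
w=cap('wrist'); cv2.imwrite('pics/w7.png',cv2.resize(w['color'][:,:,::-1],(800,600),interpolation=cv2.INTER_CUBIC)); np.savez('w7',K=w['K'],T=w['T'],color=w['color'])
go(.707,.095,.14,33)
E
```

```text
t 11.18 p [ 0.7086 -0.016   0.205 ] yawY 76.27 tilt [-0.0001 -0.0022] F [-0.4 -0.3 -0.5] tau [ 0.02 -0.08 -0.01] w 0.9 ff 0.0 q [-0.07  0.4   0.9   0.    1.84 -1.4 ]
units x 0.0928 y 0.3580 z 0.2166 wz 0.1202
```

View pics/w7.png

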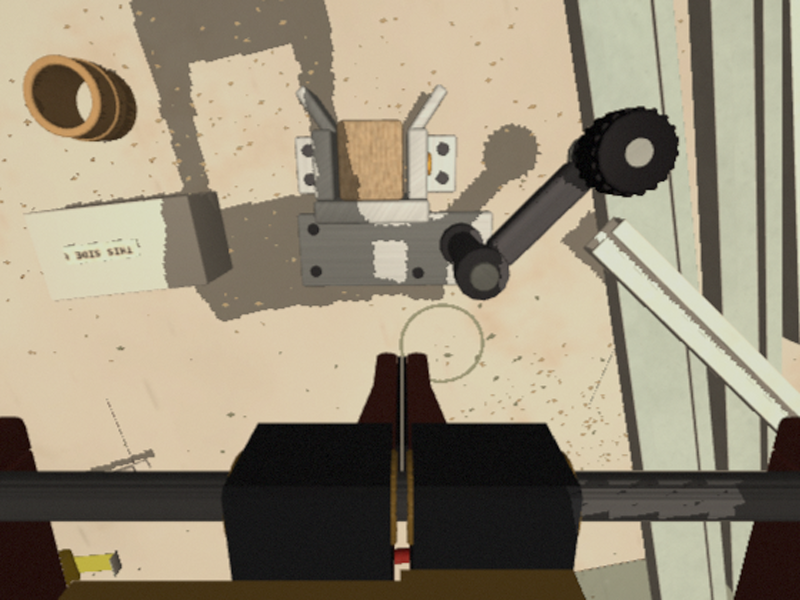

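The block is home against the fence, with its top at (338–403, 120–200). The pivot is at (483,275) and the knob at (640,152).

Emit:
arm_command([
  {"x": 0.045,"y": 0.18,"z": 0,"wx": 0,"wy": 0,"wz": 0,"fingers": 1},
  {"x": 0.048,"y": 0.178,"z": 0,"wx": 0,"wy": 0,"wz": 0.02,"fingers": 1},
  {"x": 0,"y": 0,"z": 0,"wx": 0,"wy": 0,"wz": 0.025,"fingers": 1},
  {"x": 0,"y": 0,"z": 0,"wx": 0,"wy": 0,"wz": 0.025,"fingers": 1},
  {"x": 0,"y": 0,"z": 0,"wx": 0,"wy": 0,"wz": 0.025,"fingers": 1},
])

```text
time: 11.8
position: [0.7053, 0.0957, 0.211]
orientation: [0.408, 0.913, 0.001, 0.001]
force: [0.9, 1.1, -0.2]
grip_width: 0.004
finger_force: 0.0
```

Emit:
arm_command([
  {"x": 0,"y": 0,"z": 0,"wx": 0,"wy": 0,"wz": 0.025,"fingers": 1},
  {"x": 0,"y": 0,"z": 0,"wx": 0,"wy": 0,"wz": 0,"fingers": 1},
])

```text
time: 12.05
position: [0.7055, 0.0953, 0.2107]
orientation: [0.476, 0.88, 0.001, 0.001]
force: [1.4, 0.3, -0.1]
grip_width: 0.003
finger_force: 0.0
```

```bash
python3 - <<'E'
from h import *
w=np.load('w7.npz')
f=lambda x,y,z: onz(w,(x+.5)*.7-.5,(y+.5)*.7-.5,z)[:2]
P=f(483,275,.12);K=f(640,152,.148); print('piv',P,'knob',K,np.linalg.norm(K-P),np.degrees(np.arctan2(*(K-P)[::-1])))
B=np.array([f(*p,.08) for p in [(338,122),(402,119),(405,199),(340,201)]]).mean(0);print('block',B,(B-H)@EX,(B-H)@EY)
th=np.arctan2(*(K-P)[::-1]); u=np.array([np.cos(th),np.sin(th)]); n=np.array([u[1],-u[0]])
t=P+.05*u+.04*n; print(t); go(*t,.1,np.degrees(th)-90)
E
```

```text
piv [0.70020787 0.03088347] knob [0.65500602 0.10459295] 0.08646557079414113 121.51842970980545
block [ 0.62962767 -0.01417753] 0.000948159080953983 0.000871831433838867
[0.70816811 0.09441798]
t 12.05 p [0.7055 0.0953 0.2107] yawY 33.18 tilt [0.0008 0.0012] F [ 1.4  0.3 -0.1] tau [-0.03  0.04  0.  ] w 0.3 ff 0.0 q [ 0.09  0.4   0.89  0.    1.85 -0.49]
units x -0.0074 y 0.0059 z 0.3689 wz 0.0046
```

Emit:
arm_command([
  {"x": -0.007,"y": 0.006,"z": 0.12,"wx": 0,"wy": 0,"wz": 0.004,"fingers": 1},
  {"x": 0,"y": 0,"z": 0.12,"wx": 0,"wy": 0,"wz": 0,"fingers": 1},
  {"x": 0,"y": 0,"z": 0.13,"wx": 0,"wy": 0,"wz": 0,"fingers": 1},
  {"x": 0,"y": -0.04,"z": 0,"wx": 0,"wy": 0,"wz": 0,"fingers": 1},
  {"x": 0,"y": -0.018,"z": 0,"wx": 0,"wy": 0,"wz": 0,"fingers": 1},
])

```text
time: 12.68
position: [0.6933, 0.0851, 0.0981]
orientation: [0.486, 0.874, 0.0, 0.0]
force: [0.3, -0.0, 0.4]
grip_width: 0.009
finger_force: 0.0
```

```bash
cat >> h.py <<'E'
PV=np.array([.7005,.031])
def armrel():
    s,a=st(); v=s['position'][:2]-PV; r=np.radians(a); ey=np.array([np.cos(r),np.sin(r)]); ex=np.array([-ey[1],ey[0]])
    print('arm frame r %.4f d %.4f, theta if flat %.1f'%(v@ex,v@ey,a+90))
E
python3 -c "
from h import *
armrel()"
```

```text
t 12.68 p [0.6933 0.0851 0.0981] yawY 31.8 tilt [0.0001 0.0002] F [ 0.3 -0.   0.4] tau [-0.01  0.02 -0.02] w 0.8 ff 0.0 q [ 0.07  0.37  1.13 -0.    1.64 -0.48]
arm frame r 0.0497 d 0.0224, theta if flat 121.8
```

Emit:
arm_command([
  {"x": 0.01,"y": -0.0285,"z": 0,"wx": 0,"wy": 0,"wz": -0.0264,"fingers": 1},
  {"x": 0.01,"y": -0.0285,"z": 0,"wx": 0,"wy": 0,"wz": -0.0264,"fingers": 1},
  {"x": 0.01,"y": -0.0285,"z": 0,"wx": 0,"wy": 0,"wz": -0.0264,"fingers": 1},
  {"x": 0.01,"y": -0.0285,"z": 0,"wx": 0,"wy": 0,"wz": -0.0264,"fingers": 1},
])

```text
time: 13.18
position: [0.6627, 0.0703, 0.0994]
orientation: [0.172, 0.985, 0.001, 0.002]
force: [2.6, 2.2, -0.6]
grip_width: 0.005
finger_force: 1.4
```

```bash
python3 -c "
from h import *
armrel()"
```

```text
t 13.18 p [0.6627 0.0703 0.0994] yawY 70.15 tilt [0.0012 0.0018] F [ 2.6  2.2 -0.6] tau [ 0.4  -0.41  0.03] w 0.4 ff 1.4 q [ 0.05  0.28  1.24  0.    1.62 -1.17]
arm frame r 0.0489 d 0.0241, theta if flat 160.1
```

Contact force of about 3.4 N, so the arm is swinging and the tracking holds. I'll continue.

Emit:
arm_command([
  {"x": 0.01,"y": -0.031,"z": 0,"wx": 0,"wy": 0,"wz": -0.0264,"fingers": 1},
  {"x": 0.01,"y": -0.0285,"z": 0,"wx": 0,"wy": 0,"wz": -0.0264,"fingers": 1},
  {"x": 0.01,"y": -0.0285,"z": 0,"wx": 0,"wy": 0,"wz": -0.0264,"fingers": 1},
  {"x": 0.01,"y": -0.0285,"z": 0,"wx": 0,"wy": 0,"wz": -0.0264,"fingers": 1},
])

```text
time: 13.68
position: [0.6467, 0.0374, 0.0994]
orientation: [-0.158, 0.987, 0.001, 0.001]
force: [0.0, 3.2, -0.7]
grip_width: 0.003
finger_force: 1.5
```

Emit:
arm_command([
  {"x": 0.01,"y": -0.0285,"z": 0,"wx": 0,"wy": 0,"wz": -0.0264,"fingers": 1},
  {"x": 0,"y": 0,"z": 0,"wx": 0,"wy": 0,"wz": 0,"fingers": 1},
])

```text
time: 13.92
position: [0.6468, 0.0271, 0.0992]
orientation: [-0.235, 0.972, -0.0, 0.001]
force: [0.5, -0.1, 0.1]
grip_width: 0.0
finger_force: 0.0
```

```bash
python3 -c "
from h import *
armrel()"
```

```text
t 13.93 p [0.6468 0.0271 0.0992] yawY 117.15 tilt [-0.0003  0.0013] F [ 0.5 -0.1  0.1] tau [0.06 0.03 0.02] w 0.0 ff 0.0 q [-0.01  0.23  1.3  -0.    1.61 -2.06]
arm frame r 0.0495 d 0.0211, theta if flat 207.2
```

Emit:
arm_command([
  {"x": 0.005,"y": -0.013,"z": 0,"wx": 0,"wy": 0,"wz": -0.013,"fingers": 1},
  {"x": 0,"y": -0.007,"z": 0,"wx": 0,"wy": 0,"wz": 0,"fingers": 1},
  {"x": 0,"y": 0,"z": 0,"wx": 0,"wy": 0,"wz": 0,"fingers": 1},
])

```text
time: 14.3
position: [0.6483, 0.0217, 0.0982]
orientation: [-0.273, 0.962, -0.0, 0.001]
force: [-0.5, 2.2, 1.4]
grip_width: 0.005
finger_force: 0.7
```

Emit:
arm_command([
  {"x": 0,"y": -0.005,"z": 0,"wx": 0,"wy": 0,"wz": 0,"fingers": 1},
  {"x": 0,"y": 0,"z": 0,"wx": 0,"wy": 0,"wz": 0,"fingers": 1},
])

```text
time: 14.55
position: [0.6489, 0.0203, 0.0976]
orientation: [-0.274, 0.962, 0.0, 0.0]
force: [-0.1, 1.6, 1.9]
grip_width: 0.002
finger_force: 1.0
```

```bash
python3 -c "
from h import *
armrel()"
```

```text
t 14.55 p [0.6489 0.0203 0.0976] yawY 121.83 tilt [0.     0.0002] F [-0.1  1.6  1.9] tau [0.33 0.12 0.06] w 0.2 ff 1.0 q [-0.02  0.23  1.29  0.    1.61 -2.15]
arm frame r 0.0495 d 0.0181, theta if flat 211.8
```

Emit:
arm_command([
  {"x": 0,"y": -0.006,"z": 0,"wx": 0,"wy": 0,"wz": 0,"fingers": 1},
  {"x": 0,"y": 0,"z": 0,"wx": 0,"wy": 0,"wz": 0,"fingers": 1},
])

```text
time: 14.8
position: [0.6492, 0.0196, 0.0976]
orientation: [-0.275, 0.962, 0.001, -0.0]
force: [-4.1, 3.8, 2.6]
grip_width: 0.005
finger_force: 3.0
```

Emit:
arm_command([
  {"x": 0,"y": -0.006,"z": 0,"wx": 0,"wy": 0,"wz": 0,"fingers": 1},
  {"x": 0,"y": 0,"z": 0,"wx": 0,"wy": 0,"wz": 0,"fingers": 1},
])

```text
time: 15.05
position: [0.6492, 0.0195, 0.0976]
orientation: [-0.275, 0.961, 0.002, -0.001]
force: [-8.0, 8.5, 4.1]
grip_width: 0.004
finger_force: 5.7
```

Emit:
arm_command([
  {"x": 0,"y": -0.006,"z": 0,"wx": 0,"wy": 0,"wz": 0,"fingers": 1},
  {"x": 0,"y": 0,"z": 0,"wx": 0,"wy": 0,"wz": 0,"fingers": 1},
])

```text
time: 15.3
position: [0.6493, 0.0195, 0.0976]
orientation: [-0.276, 0.961, 0.004, -0.002]
force: [-12.3, 11.8, 7.8]
grip_width: 0.007
finger_force: 8.5
```

```bash
python3 -c "
from h import *
armrel()"
```

```text
t 15.3 p [0.6493 0.0195 0.0976] yawY 122.03 tilt [ 0.0037 -0.0019] F [-12.3  11.8   7.8] tau [2.17 1.93 0.12] w 0.6 ff 8.5 q [-0.03  0.24  1.29  0.01  1.62 -2.16]
arm frame r 0.0495 d 0.0174, theta if flat 212.0
```

The arm is at its stop. I'll back off, rise and locate the knob with the wrist camera.

Emit:
arm_command([
  {"x": 0,"y": 0.025,"z": 0,"wx": 0,"wy": 0,"wz": 0,"fingers": 1},
  {"x": 0,"y": 0.04,"z": 0,"wx": 0,"wy": 0,"wz": 0,"fingers": 1},
  {"x": 0,"y": 0,"z": -0.2,"wx": 0,"wy": 0,"wz": 0,"fingers": 1},
  {"x": 0,"y": 0,"z": -0.2,"wx": 0,"wy": 0,"wz": 0,"fingers": -1},
  {"x": 0,"y": -0.06,"z": 0,"wx": 0,"wy": 0,"wz": 0,"fingers": -1},
])

```text
time: 15.92
position: [0.6528, 0.0174, 0.2256]
orientation: [-0.275, 0.961, -0.002, 0.006]
force: [0.8, -0.1, 0.5]
grip_width: 0.191
finger_force: 0.0
```

Emit:
arm_command([
  {"x": 0,"y": 0,"z": 0,"wx": 0,"wy": 0,"wz": 0,"fingers": -1},
  {"x": 0,"y": 0,"z": 0,"wx": 0,"wy": 0,"wz": 0,"fingers": -1},
])

```text
time: 16.18
position: [0.6501, 0.0169, 0.2148]
orientation: [-0.274, 0.962, 0.001, -0.002]
force: [0.6, -0.3, 0.3]
grip_width: 0.422
finger_force: 0.0
```

```bash
python3 - <<'E'
from h import *
w=cap('wrist'); cv2.imwrite('pics/w8.png',cv2.resize(w['color'][:,:,::-1],(800,600),interpolation=cv2.INTER_CUBIC)); np.savez('w8',K=w['K'],T=w['T'],color=w['color'])
k=proj(w,[.6277,-.0148,.148]); print('pred',k/.7)
g=w['color'].max(2); m=((g<60)).astype(np.uint8); n,l,s,ce=cv2.connectedComponentsWithStats(m)
for i in np.argsort(-s[1:,4])[:5]+1: print(s[i],ce[i])
go(.6277,-.0148,.122,122)
E
```

```text
pred [370.4047583 251.0799376]
[    0   248   560   172 48912] [276.24560435 349.93153009]
[ 491  210   69   96 2417] [529.70872983 262.5717832 ]
[ 231  146   55   77 2356] [258.76782683 177.71264856]
[538   8  22  22 265] [551.08301887  16.46037736]
[249 215  32  48 242] [270.33471074 243.48347107]
t 16.23 p [0.6501 0.0171 0.2149] yawY 121.86 tilt [ 0.0006 -0.0019] F [ 0.   0.3 -0.4] tau [ 0.06  0.02 -0.  ] w 40.5 ff 0.0 q [-0.03  0.23  1.09  0.    1.83 -2.15]
units x 0.1193 y -0.0509 z 0.3097 wz -0.0004
```

View pics/w8.png

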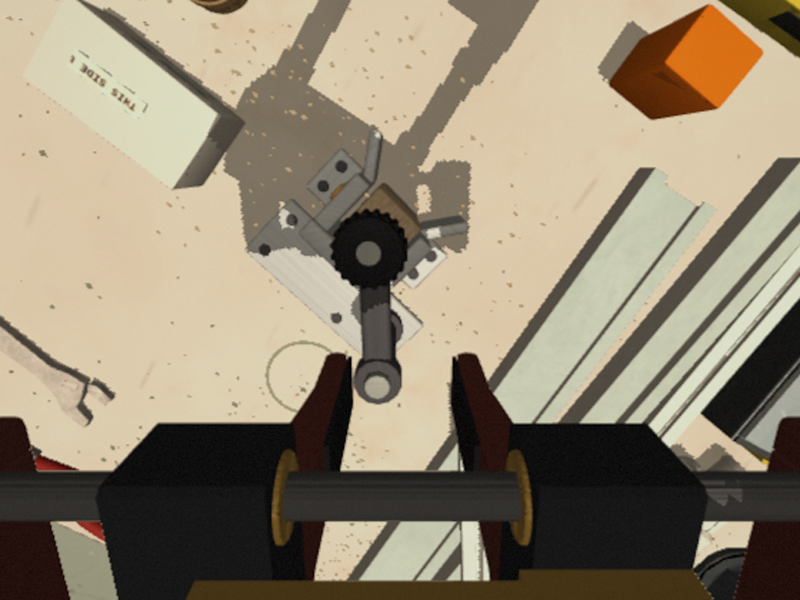

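The knob is at (369,251), against a prediction of (370,251). The arm lies over the block, and I'm moving in to grasp the knob.

Emit:
arm_command([
  {"x": 0.06,"y": -0.025,"z": 0,"wx": 0,"wy": 0,"wz": 0,"fingers": -1},
  {"x": 0.06,"y": -0.025,"z": 0,"wx": 0,"wy": 0,"wz": 0,"fingers": -1},
  {"x": 0,"y": 0,"z": 0.05,"wx": 0,"wy": 0,"wz": 0,"fingers": -1},
  {"x": 0,"y": 0,"z": 0.08,"wx": 0,"wy": 0,"wz": 0,"fingers": -1},
  {"x": 0,"y": 0,"z": 0,"wx": 0,"wy": 0,"wz": 0,"fingers": -1},
])

```text
time: 16.85
position: [0.6268, -0.0148, 0.1751]
orientation: [-0.274, 0.962, 0.001, -0.002]
force: [0.1, 0.7, -0.5]
grip_width: 0.993
finger_force: 0.0
```

Emit:
arm_command([
  {"x": 0,"y": 0,"z": 0.08,"wx": 0,"wy": 0,"wz": 0,"fingers": -1},
  {"x": 0,"y": 0,"z": 0.08,"wx": 0,"wy": 0,"wz": 0,"fingers": -1},
  {"x": 0,"y": 0,"z": 0.02,"wx": 0,"wy": 0,"wz": 0,"fingers": -1},
  {"x": 0,"y": 0,"z": 0,"wx": 0,"wy": 0,"wz": 0,"fingers": -1},
])

```text
time: 17.35
position: [0.6283, -0.0148, 0.125]
orientation: [-0.275, 0.962, -0.0, 0.0]
force: [0.0, 0.7, 0.2]
grip_width: 0.996
finger_force: 0.0
```

```bash
python3 -c "
from h import *
go(.6277,-.0148,.122,122)"
```

```text
t 17.35 p [ 0.6283 -0.0148  0.125 ] yawY 121.87 tilt [-0.      0.0001] F [0.  0.7 0.2] tau [ 0.01  0.03 -0.03] w 87.7 ff 0.0 q [-0.08  0.17  1.32  0.    1.65 -2.2 ]
units x 0.0016 y 0.0009 z 0.0100 wz -0.0004
```

Emit:
arm_command([
  {"x": 0.002,"y": 0.001,"z": 0.01,"wx": 0,"wy": 0,"wz": 0,"fingers": 0.5},
  {"x": 0,"y": 0,"z": 0,"wx": 0,"wy": 0,"wz": 0,"fingers": 0.5},
  {"x": 0,"y": 0,"z": 0,"wx": 0,"wy": 0,"wz": 0,"fingers": 0.5},
  {"x": 0,"y": 0,"z": 0,"wx": 0,"wy": 0,"wz": 0,"fingers": 0.5},
  {"x": 0,"y": 0,"z": 0,"wx": 0,"wy": 0,"wz": 0,"fingers": 0.5},
], force=35)

```text
time: 17.98
position: [0.6276, -0.0149, 0.1216]
orientation: [-0.275, 0.962, -0.0, 0.0]
force: [-0.6, -0.2, -0.4]
grip_width: 0.472
finger_force: 0.0
```

Emit:
arm_command([
  {"x": 0,"y": 0,"z": 0,"wx": 0,"wy": 0,"wz": 0,"fingers": 0.5},
  {"x": 0,"y": 0,"z": 0,"wx": 0,"wy": 0,"wz": 0,"fingers": 0.5},
  {"x": 0,"y": 0,"z": 0,"wx": 0,"wy": 0,"wz": 0,"fingers": 0.5},
])

```text
time: 18.35
position: [0.6275, -0.0151, 0.1216]
orientation: [-0.274, 0.962, -0.0, -0.0]
force: [-0.2, -0.8, 1.1]
grip_width: 0.398
finger_force: 35.0
```

```bash
python3 -c "
from h import *
st()"
```

```text
t 18.35 p [ 0.6275 -0.0151  0.1216] yawY 121.86 tilt [-0.0001 -0.    ] F [-0.2 -0.8  1.1] tau [-0.07  0.05  0.03] w 35.1 ff 35.0 q [-0.08  0.17  1.33 -0.    1.65 -2.2 ]
```

Gripped at 35 mm. Turning clockwise and following the screw down.

Emit:
arm_command([
  {"x": 0,"y": 0,"z": 0.001,"wx": 0,"wy": 0,"wz": 0.025,"fingers": 0.5},
  {"x": 0,"y": 0,"z": 0.001,"wx": 0,"wy": 0,"wz": 0.025,"fingers": 0.5},
  {"x": 0,"y": 0,"z": 0.001,"wx": 0,"wy": 0,"wz": 0.025,"fingers": 0.5},
  {"x": 0,"y": 0,"z": 0.001,"wx": 0,"wy": 0,"wz": 0.025,"fingers": 0.5},
  {"x": 0,"y": 0,"z": 0.001,"wx": 0,"wy": 0,"wz": 0.025,"fingers": 0.5},
])

```text
time: 18.98
position: [0.6275, -0.0149, 0.12]
orientation: [0.117, 0.993, 0.0, -0.0]
force: [-0.0, -1.0, 0.1]
grip_width: 0.404
finger_force: 35.0
```

```bash
python3 -c "
from h import *
st()"
```

```text
t 18.98 p [ 0.6275 -0.0149  0.12  ] yawY 76.58 tilt [ 0. -0.] F [-0.  -1.   0.1] tau [-0.06 -0.01  0.05] w 35.6 ff 35.0 q [-0.08  0.17  1.33  0.    1.65 -1.41]
```

Emit:
arm_command([
  {"x": 0,"y": 0,"z": 0.001,"wx": 0,"wy": 0,"wz": 0.025,"fingers": 0.5},
  {"x": 0,"y": 0,"z": 0.001,"wx": 0,"wy": 0,"wz": 0.025,"fingers": 0.5},
  {"x": 0,"y": 0,"z": 0.001,"wx": 0,"wy": 0,"wz": 0.025,"fingers": 0.5},
  {"x": 0,"y": 0,"z": 0.001,"wx": 0,"wy": 0,"wz": 0.025,"fingers": 0.5},
  {"x": 0,"y": 0,"z": 0.001,"wx": 0,"wy": 0,"wz": 0.025,"fingers": 0.5},
])

```text
time: 19.6
position: [0.6276, -0.0148, 0.1185]
orientation: [0.488, 0.873, 0.0, 0.0]
force: [-0.5, -0.4, -0.1]
grip_width: 0.402
finger_force: 35.0
```

```bash
python3 -c "
from h import *
st()"
```

```text
t 19.6 p [ 0.6276 -0.0148  0.1185] yawY 31.59 tilt [0.0001 0.    ] F [-0.5 -0.4 -0.1] tau [-0.1  -0.1   0.04] w 35.3 ff 35.0 q [-0.08  0.17  1.33  0.    1.64 -0.63]
```

Emit:
arm_command([
  {"x": 0,"y": 0,"z": 0.001,"wx": 0,"wy": 0,"wz": 0.025,"fingers": 0.5},
  {"x": 0,"y": 0,"z": 0.001,"wx": 0,"wy": 0,"wz": 0.025,"fingers": 0.5},
  {"x": 0,"y": 0,"z": 0.001,"wx": 0,"wy": 0,"wz": 0.025,"fingers": 0.5},
  {"x": 0,"y": 0,"z": 0.001,"wx": 0,"wy": 0,"wz": 0.025,"fingers": 0.5},
  {"x": 0,"y": 0,"z": 0.001,"wx": 0,"wy": 0,"wz": 0.025,"fingers": 0.5},
])

```text
time: 20.23
position: [0.6277, -0.0147, 0.117]
orientation: [0.785, 0.62, 0.0, 0.0]
force: [0.2, -0.6, 0.3]
grip_width: 0.405
finger_force: 35.0
```

```bash
python3 -c "
from h import *
st()"
```

```text
t 20.23 p [ 0.6277 -0.0147  0.117 ] yawY -13.41 tilt [0.0002 0.    ] F [ 0.2 -0.6  0.3] tau [-0.13 -0.04  0.09] w 35.6 ff 35.0 q [-0.08  0.17  1.33  0.    1.64  0.16]
```

Emit:
arm_command([
  {"x": 0,"y": 0,"z": 0.001,"wx": 0,"wy": 0,"wz": 0.025,"fingers": 0.5},
  {"x": 0,"y": 0,"z": 0.001,"wx": 0,"wy": 0,"wz": 0.02,"fingers": 0.5},
])

```text
time: 20.48
position: [0.6277, -0.0147, 0.117]
orientation: [0.864, 0.503, 0.0, 0.0]
force: [-1.5, 1.3, 2.5]
grip_width: 0.401
finger_force: 35.0
```

```bash
python3 -c "
from h import *
st()"
```

```text
t 20.48 p [ 0.6277 -0.0147  0.117 ] yawY -29.55 tilt [0.0004 0.0001] F [-1.5  1.3  2.5] tau [0.12 0.33 0.65] w 35.3 ff 35.0 q [-0.08  0.17  1.33  0.    1.64  0.44]
```

Wrist torque is rising to 0.65 N m, so the foot is pressing. I'll turn the last bit to the stop.

Emit:
arm_command([
  {"x": 0,"y": 0,"z": 0,"wx": 0,"wy": 0,"wz": 0.012,"fingers": 0.5},
  {"x": 0,"y": 0,"z": 0,"wx": 0,"wy": 0,"wz": 0.012,"fingers": 0.5},
  {"x": 0,"y": 0,"z": 0,"wx": 0,"wy": 0,"wz": 0,"fingers": 0.5},
])

```text
time: 20.85
position: [0.6263, -0.0161, 0.1169]
orientation: [0.899, 0.438, -0.002, 0.0]
force: [-6.7, -3.3, 4.0]
grip_width: 0.403
finger_force: 35.0
```

```bash
python3 -c "
from h import *
st()"
```

```text
t 20.85 p [ 0.6263 -0.0161  0.1169] yawY -38.03 tilt [-0.0017  0.0004] F [-6.7 -3.3  4. ] tau [-0.78  1.17  0.25] w 35.5 ff 35.0 q [-0.08  0.17  1.33 -0.    1.64  0.59]
```

Emit:
arm_command([
  {"x": 0,"y": 0,"z": 0,"wx": 0,"wy": 0,"wz": 0.012,"fingers": 0.5},
  {"x": 0,"y": 0,"z": 0,"wx": 0,"wy": 0,"wz": 0.012,"fingers": 0.5},
  {"x": 0,"y": 0,"z": 0,"wx": 0,"wy": 0,"wz": 0,"fingers": 0.5},
])

```text
time: 21.22
position: [0.6268, -0.0151, 0.1169]
orientation: [0.929, 0.37, -0.001, -0.0]
force: [-5.2, -1.5, 4.8]
grip_width: 0.402
finger_force: 35.0
```

```bash
python3 -c "
from h import *
st()"
```

```text
t 21.23 p [ 0.6268 -0.0151  0.1169] yawY -46.56 tilt [-0.0008 -0.    ] F [-5.2 -1.5  4.8] tau [-0.34  0.97  0.46] w 35.4 ff 35.0 q [-0.08  0.17  1.33 -0.    1.64  0.73]
```

Emit:
arm_command([
  {"x": 0,"y": 0,"z": 0,"wx": 0,"wy": 0,"wz": 0,"fingers": 0.5},
  {"x": 0,"y": 0,"z": 0,"wx": 0,"wy": 0,"wz": 0.01,"fingers": 0.5},
  {"x": 0,"y": 0,"z": 0,"wx": 0,"wy": 0,"wz": 0.01,"fingers": 0.5},
], force=58)

```text
time: 21.6
position: [0.6255, -0.0152, 0.117]
orientation: [0.95, 0.311, -0.002, -0.0]
force: [-10.4, -1.9, 6.1]
grip_width: 0.4
finger_force: 58.0
```

```bash
python3 -c "
from h import *
st()"
```

```text
t 21.6 p [ 0.6255 -0.0152  0.117 ] yawY -53.75 tilt [-0.0024 -0.0003] F [-10.4  -1.9   6.1] tau [-0.37  1.9   1.42] w 35.2 ff 58.0 q [-0.08  0.17  1.33 -0.    1.64  0.86]
```

Emit:
arm_command([
  {"x": 0,"y": 0,"z": 0,"wx": 0,"wy": 0,"wz": 0.01,"fingers": 0.5},
  {"x": 0,"y": 0,"z": 0,"wx": 0,"wy": 0,"wz": 0.01,"fingers": 0.5},
])

```text
time: 21.85
position: [0.6263, -0.0144, 0.117]
orientation: [0.968, 0.251, -0.001, -0.001]
force: [-4.9, 1.4, 2.7]
grip_width: 0.401
finger_force: 58.0
```

```bash
python3 -c "
from h import *
st()"
```

```text
t 21.85 p [ 0.6263 -0.0144  0.117 ] yawY -60.93 tilt [-0.0011 -0.0006] F [-4.9  1.4  2.7] tau [0.12 0.83 1.05] w 35.3 ff 58.0 q [-0.08  0.17  1.33  0.    1.64  0.99]
```

The knob resists more than 1 N m and the grip slips, so it's tight at the stop. I'll release and rise clear.

Emit:
arm_command([
  {"x": 0,"y": 0,"z": 0,"wx": 0,"wy": 0,"wz": 0,"fingers": -1},
  {"x": 0,"y": 0,"z": 0,"wx": 0,"wy": 0,"wz": 0,"fingers": -1},
  {"x": 0,"y": 0,"z": 0,"wx": 0,"wy": 0,"wz": 0,"fingers": -1},
  {"x": 0,"y": 0,"z": 0,"wx": 0,"wy": 0,"wz": 0,"fingers": -1},
  {"x": 0,"y": 0,"z": -0.1,"wx": 0,"wy": 0,"wz": 0,"fingers": -1},
])

```text
time: 22.48
position: [0.6261, -0.0148, 0.1433]
orientation: [0.968, 0.25, -0.003, -0.001]
force: [0.7, -0.7, 0.0]
grip_width: 0.932
finger_force: 0.0
```

Emit:
arm_command([
  {"x": 0,"y": 0,"z": -0.18,"wx": 0,"wy": 0,"wz": 0,"fingers": -1},
  {"x": 0,"y": 0,"z": -0.1,"wx": 0,"wy": 0,"wz": 0,"fingers": -1},
  {"x": 0,"y": 0,"z": 0,"wx": 0,"wy": 0,"wz": 0,"fingers": -1},
  {"x": 0,"y": 0,"z": 0,"wx": 0,"wy": 0,"wz": 0,"fingers": -1},
])

```text
time: 22.98
position: [0.6272, -0.0149, 0.2286]
orientation: [0.968, 0.25, -0.001, -0.0]
force: [0.1, -0.4, -1.3]
grip_width: 0.999
finger_force: 0.0
```

```bash
python3 - <<'E'
from h import *
st()
t=cap('top'); t0=cv2.imread('pics/top0.png')[:,:,::-1]
# bystanders / knob check by colour, without viewing: template shift of tin cap, coupling, carton
for n,(u,v,h) in {'tin':(311,280,18),'coupling':(325,241,13),'carton':(325,200,26)}.items():
    p=t0[v-h:v+h,u-h:u+h]; r=cv2.matchTemplate(t['color'][v-h-8:v+h+8,u-h-8:u+h+8].copy(),p.copy(),cv2.TM_CCOEFF_NORMED); _,m,_,l=cv2.minMaxLoc(r); print(n,m,l[0]-8,l[1]-8)
w=cap('wrist'); g=w['color'].max(2); m=(g<60).astype(np.uint8); n,l,s,ce=cv2.connectedComponentsWithStats(m)
for z in (.1424,): print('knob pred',proj(w,[.6277,-.0148,z]))
for i in np.argsort(-s[1:,4])[:4]+1: print(s[i],ce[i])
E
```

```text
t 22.98 p [ 0.6272 -0.0149  0.2286] yawY -61.0 tilt [-0.001  -0.0004] F [ 0.1 -0.4 -1.3] tau [-0.02  0.15  0.  ] w 87.9 ff 0.0 q [-0.08  0.17  1.13  0.    1.84  0.99]
tin 0.7426109313964844 0 0
coupling 0.9027053117752075 0 0
carton 0.7565901875495911 0 0
knob pred [281.31164537 217.67391488]
[    0   247   560   173 48143] [263.57300127 350.32839665]
[ 257  185   53   54 1784] [281.37387892 211.33295964]
[ 80 344  18  34 264] [ 86.24621212 360.53787879]
[470 351  12  27 138] [475.94927536 362.88405797]
```

```bash
python3 -c "
from h import *
print(workorder.hand_in())"
```

```text
the job is handed in; nothing more can be done
None
```

I handed the job in with the block home against the fence, the hold-down arm at its stop and the knob turned tight. The last top view showed the tin, coupling and carton unmoved. I never measured the foot's force directly, only that the knob resisted over 1 N m, and the judge returned no verdict.

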